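Lay a breakfast place for one

TASK

Lay the breakfast place on the yellow mat, as seen by a diner sitting at the edge with the navy stripe: stand the egg cup in the middle of the plate, the fork to the left of the plate and the spoon to its right, each flat on the mat, parallel to the mat's side edges and halfway between the plate and the nearer side edge, about centred between the mat's front and back edges, with handles towards the striped edge. Stand the salt shaker upright on the mat straight behind the plate, midway between the plate and the mat's back edge, and the glass in the middle of the blue-and-white patterned coaster, not the cork one. Leave the plate where it lies and the potted plant standing.

Things in the scene. Friction and masses are not known exactly. Their poses are not given: they have to be found in the camera images.
- mat: Yellow rectangular placemat, fixed: 240 mm deep (x) by 320 mm wide (y), 3 mm thick, with a navy blue stripe along its front edge (-x side), the diner's side, which faces roughly towards the robot. Origin: centre of its underside (top at z = +3 mm). Its +x points to the back edge, +y is the diner's left, -y the diner's right.
- plate: Round blue plate, 140 mm across, 14 mm high, loose (350 g), lying on the mat 30 mm in front of the mat's centre (x = -30 mm, y = 0 in the mat's frame). Origin: centre of its underside, on the mat's top. Its flat inner floor, about 84 mm across, lies 5 mm above its origin.
- coaster: Round white ceramic coaster with navy dots and ring, 92 mm across, 4 mm thick, fixed on the table beside the mat. Origin: centre of its underside.
- cork_coaster: Plain brown cork coaster, 92 mm across, 4 mm thick, fixed on the table; a bystander, not used. Origin: centre of its underside.
- egg_cup: Navy egg cup holding a brown egg (one piece with it). Round: foot 44 mm across, cup 48 mm across with upright sides from 28 to 48 mm height, where it is gripped; egg top at 72 mm. Origin: centre of its underside, z up. About 130 g, loose.
- tumbler: Empty amber drinking glass, round, 62 mm across with straight sides from 20 mm up to its 95 mm rim (base 58 mm across). Origin: centre of its underside, z up. About 200 g, loose; stands upright.
- salt: Salt shaker: round white body with a steel cap, 38 mm across, 74 mm high, straight sides up to 67 mm. Origin: centre of its underside, z up. About 120 g, loose; stands upright.
- fork: Fork with a navy handle and a steel head with four tines. Lies flat along its x axis, head to +x, 150 mm long (x -75 to +75). Navy handle from x = -75 to +15 mm, 14 mm wide, 11 mm high, gripped across y, best at x = -20 mm; the steel head is up to 23 mm wide and 4 mm high. Origin: underside, halfway along. 50 g, loose. Starts on the cloth, roughly along world x, head away from the robot.
- spoon: Spoon with a navy handle and a round steel bowl. Lies flat along its x axis, head to +x, 150 mm long (x -75 to +75). Navy handle from x = -75 to +15 mm, 14 mm wide, 11 mm high, gripped across y, best at x = -20 mm; the steel bowl is 37 mm across and 8 mm high. Origin: underside, halfway along. 50 g, loose. Starts on the cloth, roughly along world x, head away from the robot.
- plant: Small houseplant in an orange pot 72 mm across and 62 mm high, green leaves up to 130 mm high; loose bystander, to be left standing. Origin: centre of its underside, z up.
Things that resemble listed ones, but are neither listed nor needed, are in the scene too. What is shaped like the spoon but red is not meant.

How it is judged:
At the end, for the whole second after the job is handed in: Egg cup upright, <15 mm off plate centre; glass <14 mm off patterned coaster centre; salt 60-102 mm behind mat centre, <18 mm off its midline; fork 94-138 mm left, spoon right, <40 mm fore-aft, <0.2 rad off parallel, handles to stripe; plate moved <20 mm, plant upright; all at rest (horizontal distance between egg_cup and plate below 0.015 m and z of egg_cup in the frame of plate between -0.003 and 0.011 m and angle between each of egg_cup, tumbler, salt, plate's own z axis and vertical below 0.1 rad and linear speed of each of egg_cup, tumbler, salt, fork, spoon, plate below 0.02 m/s and angular speed of each of egg_cup, tumbler, salt, fork, spoon, plate below 0.3 rad/s and horizontal distance between tumbler and coaster below 0.014 m and z of tumbler in the frame of coaster between 0.001 and 0.008 m and x of salt in the frame of mat between 0.06 and 0.102 m and y of salt in the frame of mat between -0.018 and 0.018 m and z of salt in the frame of mat between 0 and 0.008 m and y of fork in the frame of mat between 0.094 and 0.138 m and x of fork in the frame of mat between -0.04 and 0.04 m and z of fork in the frame of mat between -0.003 and 0.008 m and angle between the x axis of each of fork, spoon and the x axis of mat, either way round below 0.2 rad and angle between each of fork, spoon, plant's own z axis and vertical below 0.2 rad and y of mat in the frame of fork below 0 m and y of spoon in the frame of mat between -0.138 and -0.094 m and x of spoon in the frame of mat between -0.04 and 0.04 m and z of spoon in the frame of mat between -0.003 and 0.008 m and y of mat in the frame of spoon above 0 m and distance of plate from where it was at the start of the episode below 0.02 m); the robot touches nothing.
It fails at once if the potted plant is knocked over (angle between plant's own z axis and vertical above 0.7 rad).
It also fails if it takes over 128 s, if anything falls off the work surface, if the arm or the gripper's body presses on something with over 40 N, if the wrist force passes 120 N, or if a joint passes its speed limit or range.

ROBOT

A 6-joint arm with a two-finger parallel gripper is mounted at the origin on the work surface. World frame = base frame: x ahead of the robot, y to its left, z up, the work surface at z = 0. Lengths are in m, angles in rad, forces in N, time in s.
With the tool pointing down it reaches from about 0.3 to 0.85 m from the base axis. Payload 5.4 kg.
Tool frame: the origin (TCP) lies between the finger pads; the fingertips stand 22 mm ahead of it and the grasp point (between the pads) lies 3 mm ahead of it; z points along the fingers, y is the line along which they close (so a half turn about z gives the same grasp; the last joint's range is limited). The gripper opens to 85 mm and grips with 20 to 120 N. Pads are 22 mm wide; open, the fingers measure 114 mm over their backs; the gripper's body (76 mm by 85 mm) begins 54 mm behind the grasp point. The pads swing forward as they close: fully open they stand 13 mm farther back than shut.
Start: joints at [-1.53, 0.158, 1.597, -0, 1.386, -0.21], TCP at [0.143, -0.557, 0.253] pointing down, gripper open.
Joint ranges: [-2.91, 2.91], [-0.94, 2.29], [0.18, 2.7], [-1.29, 4.43], [0.17, 2.64], [-3, 3]. Speed limits (rad/s): [2.57, 2.57, 3.14, 3.14, 3.14, 3.14].

INTERFACE

Orientations are given as a 3x3 rotation matrix whose columns are the frame's x, y, z axes.
In Python, from bench import observe, optics, bot gives the robot as it stands.
- The arm moves only by the shell command python3 -m handwheel 'ROWS'. ROWS is a JSON object whose one key "targets" holds a list that holds one entry, the list of rows, each a list of 7 numbers: the shift along the tool's x, y, z in mm, then the turn, a rotation vector about the tool's x, y, z in rad, then the opening, from 0 (shut) to 1 (fully open). A call has 1 to 20 rows; each row is the pose to reach, as a shift and turn from the pose commanded when the call began, along the tool's axes at that moment; what a row does not reach only later rows make up. A row lasts 1/8 s, in which the tool goes at most 62.5 mm and 10.7 degrees, less where a joint would pass 70% of its speed; a pose out of reach is approached as far as the arm can. A call with a gripper value outside its range is refused whole. The fingers move at their own pace and stop on an object; the grip force is fixed at half the most. Time passes only in rows, so rows that repeat a pose let the fingers close. It gives the time, the measured TCP pose, the force, the opening and the grip force at its end, in the units of the state.
- observe(): the state, without advancing time (a new reading comes with each control period).
- optics.camera(name): name is "side" or "top" or "wrist"; returns a dict with "img" (480x640x3 uint8, red, green, blue), "intrinsics" (3x3 intrinsics, pixels), "k1" (the pictures are not rectified: a ray, as slopes to the right and down, at radius r is drawn at 1 + k1 r^2 times it, then the intrinsics apply), "pose" (4x4, takes a point from camera to world coordinates). Camera axes: x right, y up, looking along -z (the intrinsics and any distortion apply to the point x, -y, -z); pixel columns grow to the right and rows downward; lengths in m; the calibration is good to about 2 mm. A picture is of the moment at which its call begins. There is no depth.
- bot.close_job(): hands the job in; it is judged then, once.
The state is a dict: "t": time; "joints": joint angles; "qvel": joint speeds; "tau": joint torques, N m; "eef_pos": TCP position; "orientation": TCP orientation; "contact_force": force on the tool from outside, world axes, zero at the start; "wrist_torque": the same for the moment, N m; "grip_width": finger opening in m; "grasp_force": force on a finger pad.
Only numpy, scipy, OpenCV 4.12 (cv2) and the standard library are available. Lean on these libraries where they do the work, as an engineer would, in place of code of your own. Each camera call takes 0.05 s, during which the arm holds its last target. There are 200 camera calls.

## Working session

There is one attempt and no reset: what is moved stays moved. The work goes in short steps, Python scripts to look and compute and a shell command to move; the robot and the scene stay as the last step left them, time stands still between calls to the robot, and variables do not carry over. Pictures are saved under pics/ and viewed, at most 14 in all, crops included, and the job is handed in when it is done.

```bash
mkdir -p pics; ls; cat > h.py <<'E'
import numpy as np, cv2, pickle
from bench import observe, optics, bot
def snap(name, f=None):
    d=optics.camera(name)
    if f: cv2.imwrite('pics/'+f,cv2.cvtColor(d['img'],cv2.COLOR_RGB2BGR)); pickle.dump(d,open('pics/'+f+'.pkl','wb'))
    return d
def ray(d,uv):
    K=np.array(d['intrinsics'],float);P=np.array(d['pose'])
    uv=np.array(uv,float).reshape(-1,1,2)
    n=cv2.undistortPoints(uv,K,np.array([d['k1'],0,0,0],float)).reshape(-1,2)
    v=np.c_[n[:,0],-n[:,1],-np.ones(len(n))]@P[:3,:3].T
    return P[:3,3],v
def onz(d,uv,z):
    o,v=ray(d,uv); return o+v*((z-o[2])/v[:,2])[:,None]
def proj(d,X):
    P=np.array(d['pose']);K=np.array(d['intrinsics'])
    c=(np.atleast_2d(X)-P[:3,3])@P[:3,:3]
    n=np.c_[c[:,0],-c[:,1]]/-c[:,2:3]; n*=1+d['k1']*(n**2).sum(1)[:,None]
    return n@K[:2,:2].T+K[:2,2]
E
python3 - <<'E'
from h import *
for n in('top','side'):
    d=snap(n,n+'0.png'); print(n,np.round(d['pose'],3).tolist(),np.round(d['intrinsics'],1).tolist(),d['k1'])
s=observe();print(s['t'],s['eef_pos'],np.round(s['orientation'],3).tolist())
E
```

```text
pics
top [[-0.028, 0.997, -0.075, 0.409], [-1.0, -0.028, -0.006, -0.005], [-0.008, 0.075, 0.997, 1.036], [0.0, 0.0, 0.0, 1.0]] [[464.6, 0.0, 320.3], [0.0, 464.6, 242.7], [0.0, 0.0, 1.0]] -0.06381849450595871
side [[-0.742, 0.364, -0.563, -0.279], [-0.671, -0.393, 0.629, 0.844], [0.007, 0.845, 0.536, 0.759], [0.0, 0.0, 0.0, 1.0]] [[550.7, 0.0, 327.3], [0.0, 550.7, 240.6], [0.0, 0.0, 1.0]] 0.05911234073486861
0.1 [ 0.14267401 -0.55650891  0.25241646] [[0.969, 0.248, -0.0], [0.248, -0.969, 0.002], [0.0, -0.002, -1.0]]
```

View pics/top0.png

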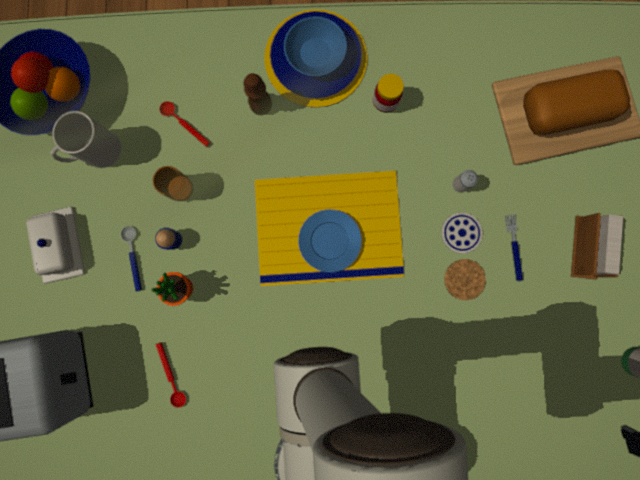

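View pics/side0.png

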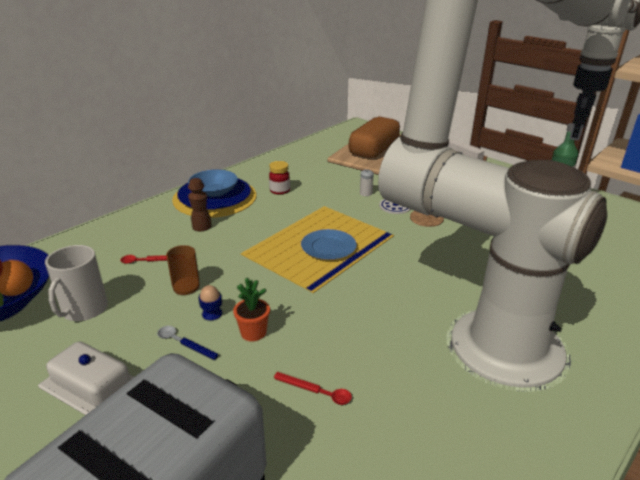

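The top view has +x up and +y to the left.
- **Mat and plate:** mat at about (329,228), with the stripe at the bottom, and the plate on it at (331,241). The bowl and plates at (316,50) are decoys.
- **Spoon:** navy handle at (132,258). The red ones at (185,125) and (172,375) are not meant.
- **Fork:** (514,247).
- **Glass:** amber, at (175,183). The mug at (85,138) is a decoy.
- **Salt:** white with a steel cap, at (466,181). The mill at (257,93) and the jar at (388,93) are decoys.
- **Coaster:** the patterned one is at (462,232), the cork one at (465,279).
- **Egg cup and plant:** egg cup at (168,238), plant at (173,288).

```bash
python3 - <<'E'
from h import *
d=pickle.load(open('pics/top0.png.pkl','rb'));im=d['img']
hsv=cv2.cvtColor(im,cv2.COLOR_RGB2HSV)
def blob(x0,y0,x1,y1,lo,hi,close=0):
    m=np.zeros(im.shape[:2],np.uint8);m[y0:y1,x0:x1]=cv2.inRange(hsv,lo,hi)[y0:y1,x0:x1]
    if close:m=cv2.morphologyEx(m,cv2.MORPH_CLOSE,np.ones((close,close)))
    c=max(cv2.findContours(m,cv2.RETR_EXTERNAL,cv2.CHAIN_APPROX_NONE)[0],key=cv2.contourArea)
    return m,c
def pr(n,*a):print(n,*[np.round(x,4).tolist() for x in a])
mm,c=blob(245,160,415,300,(18,120,90),(35,255,255),9)
m2,c2=blob(245,255,415,300,(105,120,40),(130,255,255),3)
h=cv2.convexHull(np.vstack([c,c2]));q=cv2.approxPolyDP(h,8,True).reshape(-1,2)
W=onz(d,q,.003);pr('mat',q,W,W.mean(0))
r=cv2.minAreaRect(onz(d,h.reshape(-1,2),.003)[:,:2].astype(np.float32)*1000);pr('matrect',r[0],r[1],r[2])
_,c=blob(290,200,372,280,(95,80,90),(110,230,255));e=cv2.fitEllipse(cv2.convexHull(c));pr('plate',e[0],e[1],onz(d,e[0],.015))
_,c=blob(438,255,492,304,(5,60,60),(20,220,255),5);e=cv2.fitEllipse(cv2.convexHull(c));pr('cork',e[0],e[1],onz(d,e[0],.004))
_,c=blob(438,208,486,256,(100,0,60),(179,90,255),5);e=cv2.fitEllipse(cv2.convexHull(c));pr('coaster',e[0],e[1],onz(d,e[0],.004))
for n,b in(('fork',(500,205,530,290)),('spoon',(115,220,148,300))):
    m,c=blob(*b,(100,120,30),(130,255,255))
    ys,xs=np.nonzero(m);X=onz(d,np.c_[xs,ys],.010)[:,:2];ct=X.mean(0);u=np.linalg.svd(X-ct)[2][0];u*=np.sign(u[0])
    t=(X-ct)@u;pr(n,[xs.mean(),ys.mean()],ct,[np.arctan2(u[1],u[0]),t.min(),t.max()])
# enlarged candidates
crops=[im[y:y+80,x:x+100] for x,y in((110,210),(130,140),(430,150),(420,200),(470,205),(130,335))]
o=np.vstack([np.hstack([cv2.resize(k,(265,212),interpolation=cv2.INTER_CUBIC) for k in crops[i:i+3]]) for i in(0,3)])
cv2.imwrite('pics/crops.png',cv2.cvtColor(o,cv2.COLOR_RGB2BGR))
s=pickle.load(open('pics/side0.png.pkl','rb'))['img']
o=np.hstack([cv2.resize(s[y:y+75,x:x+75],(265,265),interpolation=cv2.INTER_CUBIC) for x,y in((150,235),(175,275),(335,150))])
cv2.imwrite('pics/scrops.png',cv2.cvtColor(o,cv2.COLOR_RGB2BGR))
E
```

```text
mat [[396, 171], [404, 276], [260, 285], [255, 179]] [[0.6445, -0.1743, 0.003], [0.4075, -0.1824, 0.003], [0.3965, 0.1378, 0.003], [0.6356, 0.1449, 0.003]] [0.521, -0.0185, 0.003]
matrect [521.2063, -17.9498] [242.1166, 322.5085] 2.1332
plate [329.6876, 240.5718] [61.5335, 61.9417] [[0.4901, -0.0196, 0.015]]
cork [464.6974, 279.1537] [40.455, 40.9338] [[0.3964, -0.3175, 0.004]]
coaster [461.7226, 232.3335] [35.9556, 37.1544] [[0.5011, -0.316, 0.004]]
fork [516.7346, 260.3649] [0.4345, -0.435] [0.0865, -0.0422, 0.0418]
spoon [134.8368, 272.0632] [0.4324, 0.4177] [0.1957, -0.0403, 0.0443]
```

View pics/crops.png

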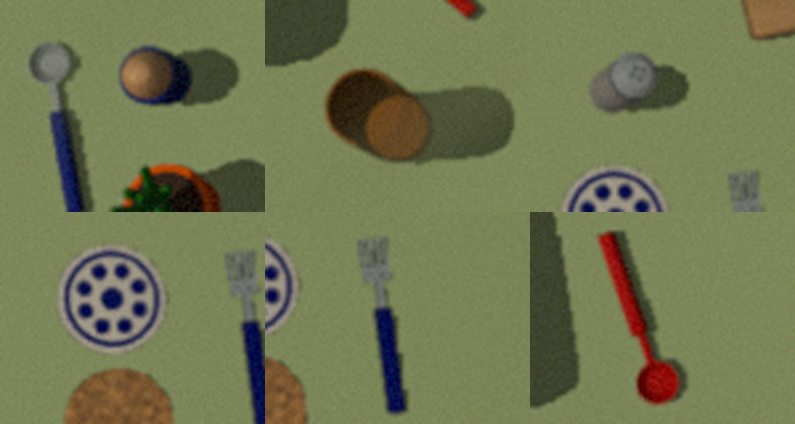

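View pics/scrops.png

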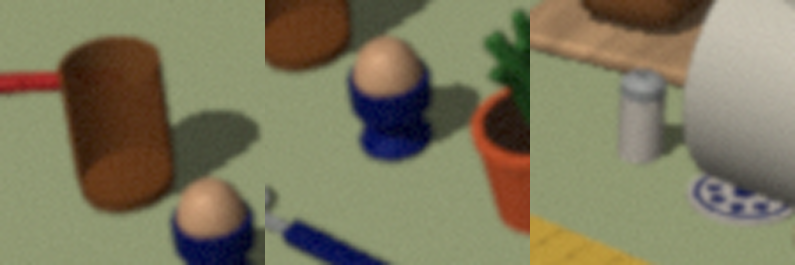

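The crops confirm each choice: navy-handled spoon, amber glass, egg cup, salt with steel cap, dotted coaster, and navy fork. Next I work out the axes of the tall objects and the first reach, which is the fork.

```bash
cat >> h.py <<'E'
from scipy.spatial.transform import Rotation as R
def plan(*wps):
    "wps: (x,y,z,yaw) -> tool shift mm + rotvec from the present pose"
    s=observe();p=np.array(s['eef_pos']);O=np.array(s['orientation'])
    print('t',round(s['t'],2),'p',np.round(p,4),'yaw',round(float(np.arctan2(O[1,0],O[0,0])),3),'w',round(s['grip_width'],4),'F',np.round(s['contact_force'],1),round(float(s['grasp_force']),1))
    for x,y,z,a in wps:
        T=np.array([[np.cos(a),np.sin(a),0],[np.sin(a),-np.cos(a),0],[0,0,-1.]])
        print('  ',(x,y,z,a),np.round(O.T@(np.array([x,y,z])-p)*1000).astype(int).tolist(),np.round(R.from_matrix(O.T@T).as_rotvec(),3).tolist())
E
python3 - <<'E'
from h import *
d=pickle.load(open('pics/top0.png.pkl','rb'));s=pickle.load(open('pics/side0.png.pkl','rb'))
hs=cv2.cvtColor(d['img'],cv2.COLOR_RGB2HSV)
for n,uv,z in(('glass rim',(166.6,180),.095),('glass base',(179.8,187.9),.0),('salt cap',(468.9,179),.074),('egg',(165.5,238.3),.06),('pot rim',(173,288),.062)):
    print(n,np.round(onz(d,uv,z),4))
# side view: (pixel of top/bottom ellipse centres from crops, 3.53x)
for n,uv,z in(('glass rim',(150+110/3.53,235+53/3.53),.095),('glass base',(150+127/3.53,235+180/3.53),.0),('egg foot',(175+(396-265)/3.53,275+140/3.53),.003),('salt base',(335+(640-530)/3.53,150+152/3.53),.003),('salt top',(335+(643-530)/3.53,150+80/3.53),.074)):
    print('side',n,np.round(onz(s,uv,z),4))
plan((.4445,-.434,.15,.0865),(.4445,-.434,.024,.0865))
E
```

```text
glass rim [[0.6196 0.316  0.095 ]]
glass base [[0.6214 0.3178 0.    ]]
salt cap [[ 0.6074 -0.3163  0.074 ]]
egg [[0.5014 0.3303 0.06  ]]
pot rim [[0.3956 0.3141 0.062 ]]
side glass rim [[0.6277 0.3077 0.095 ]]
side glass base [[0.6259 0.3111 0.    ]]
side egg foot [[0.4994 0.3357 0.003 ]]
side salt base [[ 0.6087 -0.319   0.003 ]]
side salt top [[ 0.6033 -0.3109  0.074 ]]
t 0.1 p [ 0.1427 -0.5565  0.2524] yaw 0.251 w 0.0856 F [0.5 0.9 0.1] 0.0
   (0.4445, -0.434, 0.15, 0.0865) [323, -44, 103] [-0.002, -0.0, 0.164]
   (0.4445, -0.434, 0.024, 0.0865) [323, -43, 229] [-0.002, -0.0, 0.164]
```

```bash
python3 -m handwheel '{"targets":[[[323,-44,103,0,0,0.164,0.5],[323,-44,103,0,0,0.164,0.5],[323,-44,103,0,0,0.164,0.5],[323,-44,103,0,0,0.164,0.5],[323,-44,103,0,0,0.164,0.5],[323,-44,103,0,0,0.164,0.5],[323,-44,103,0,0,0.164,0.5],[323,-44,103,0,0,0.164,0.5],[323,-44,103,0,0,0.164,0.5]]]}'; python3 - <<'E'
from h import *
plan((.4445,-.434,.024,.0865)); snap('wrist','w1.png')
E
```

```text
t: 1.23
eef_pos: [0.4437, -0.4352, 0.1509]
orientation: [[0.996, 0.085, 0.0], [0.085, -0.996, -0.001], [0.0, 0.001, -1.0]]
contact_force: [0.1, -0.2, 0.8]
grip_width: 0.0428
grasp_force: 0.0
t 1.23 p [ 0.4437 -0.4352  0.1509] yaw 0.085 w 0.0428 F [ 0.1 -0.2  0.8] 0.0
   (0.4445, -0.434, 0.024, 0.0865) [1, -1, 127] [0.001, -0.0, -0.001]
```

View pics/w1.png

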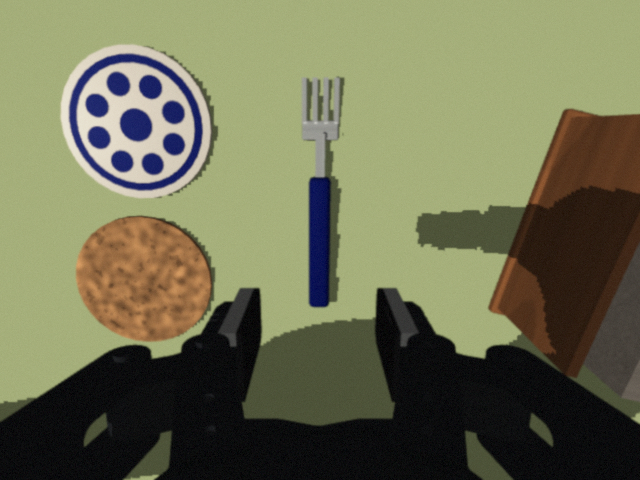

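The fork lies midway between the fingers (x≈319) and is aligned with them. I descend and grip.

```bash
python3 -m handwheel '{"targets":[[[1,-1,50,0,0,0,0.5],[1,-1,100,0,0,0,0.5],[1,-1,118,0,0,0,0.5],[1,-1,127,0,0,0,0.5],[1,-1,127,0,0,0,0.5],[1,-1,127,0,0,0,0],[1,-1,127,0,0,0,0],[1,-1,127,0,0,0,0],[1,-1,127,0,0,0,0],[1,-1,127,0,0,0,0],[1,-1,110,0,0,0,0],[1,-1,60,0,0,0,0],[1,-1,0,0,0,0,0],[1,-1,0,0,0,0,0]]]}'; python3 - <<'E'
from h import *
plan((.497,.096,.15,.035),(.497,.096,.028,.035))
E
```

```text
t: 3.02
eef_pos: [0.4481, -0.4366, 0.1583]
orientation: [[0.996, 0.087, 0.008], [0.087, -0.996, -0.011], [0.007, 0.012, -1.0]]
contact_force: [0.4, 0.0, -0.4]
grip_width: 0.0117
grasp_force: 60.3
t 3.02 p [ 0.4481 -0.4366  0.1583] yaw 0.087 w 0.0117 F [ 0.4  0.  -0.4] 60.3
   (0.497, 0.096, 0.15, 0.035) [95, -526, 3] [0.012, -0.007, 0.052]
   (0.497, 0.096, 0.028, 0.035) [94, -528, 125] [0.012, -0.007, 0.052]
```

```bash
python3 -m handwheel '{"targets":[[[95,-527,0,0,0,0.052,0],[95,-527,0,0,0,0.052,0],[95,-527,0,0,0,0.052,0],[95,-527,0,0,0,0.052,0],[95,-527,0,0,0,0.052,0],[95,-527,0,0,0,0.052,0],[95,-527,0,0,0,0.052,0],[95,-527,0,0,0,0.052,0],[95,-527,0,0,0,0.052,0],[95,-527,0,0,0,0.052,0],[95,-527,0,0,0,0.052,0],[95,-527,0,0,0,0.052,0],[95,-527,0,0,0,0.052,0],[95,-527,0,0,0,0.052,0]]]}'; python3 - <<'E'
from h import *
plan((.497,.096,.028,.035)); d=snap('top','t1.png');s=snap('side','s1.png')
o=np.vstack([d['img'][130:330,200:460],s['img'][120:320,210:470]]);cv2.imwrite('pics/c1.png',cv2.cvtColor(o,cv2.COLOR_RGB2BGR))
E
```

```text
t: 4.78
eef_pos: [0.4946, 0.0996, 0.1503]
orientation: [[0.999, 0.034, -0.0], [0.034, -0.999, -0.0], [-0.0, 0.0, -1.0]]
contact_force: [0.2, 0.3, 0.5]
grip_width: 0.0118
grasp_force: 60.3
t 4.78 p [0.4946 0.0996 0.1503] yaw 0.034 w 0.0118 F [0.2 0.3 0.5] 60.3
   (0.497, 0.096, 0.028, 0.035) [2, 4, 122] [0.0, 0.0, -0.001]
```

View pics/c1.png

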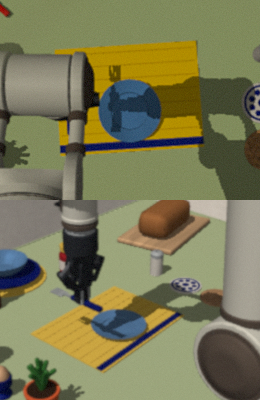

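The fork is held level over the left strip of the mat, head away from the stripe. I lower it and let go.

```bash
python3 -m handwheel '{"targets":[[[2,4,50,0,0,0,0],[2,4,100,0,0,0,0],[2,4,114,0,0,0,0],[2,4,119,0,0,0,0],[2,4,122,0,0,0,0],[2,4,122,0,0,0,0],[2,4,122,0,0,0,0.35],[2,4,122,0,0,0,0.35],[2,4,122,0,0,0,0.35],[2,4,100,0,0,0,0.35],[2,4,50,0,0,0,0.35],[2,4,0,0,0,0,0.35],[2,4,-20,0,0,0,0.5],[2,4,-20,0,0,0,0.5],[2,4,-20,0,0,0,0.5]]]}'; python3 - <<'E'
from h import *
plan((.4442,.42,.17,.196),(.4442,.42,.024,.196))
E
```

```text
t: 6.75
eef_pos: [0.4958, 0.0962, 0.1689]
orientation: [[0.999, 0.035, -0.002], [0.035, -0.999, 0.0], [-0.002, -0.0, -1.0]]
contact_force: [-0.2, -0.8, -0.4]
grip_width: 0.0427
grasp_force: 0.0
t 6.75 p [0.4958 0.0962 0.1689] yaw 0.035 w 0.0427 F [-0.2 -0.8 -0.4] 0.0
   (0.4442, 0.42, 0.17, 0.196) [-40, -325, -1] [-0.0, 0.002, -0.161]
   (0.4442, 0.42, 0.024, 0.196) [-40, -325, 145] [-0.0, 0.002, -0.161]
```

```bash
python3 -m handwheel '{"targets":[[[-40,-325,0,0,0,-0.161,0.5],[-40,-325,0,0,0,-0.161,0.5],[-40,-325,0,0,0,-0.161,0.5],[-40,-325,0,0,0,-0.161,0.5],[-40,-325,0,0,0,-0.161,0.5],[-40,-325,0,0,0,-0.161,0.5],[-40,-325,0,0,0,-0.161,0.5],[-40,-325,0,0,0,-0.161,0.5],[-40,-325,0,0,0,-0.161,0.5],[-40,-325,0,0,0,-0.161,0.5]]]}'; python3 - <<'E'
from h import *
plan((.4442,.42,.024,.196));snap('wrist','w2.png')
E
```

```text
t: 8.0
eef_pos: [0.4459, 0.4187, 0.1704]
orientation: [[0.981, 0.193, 0.0], [0.193, -0.981, -0.0], [0.0, 0.0, -1.0]]
contact_force: [-0.0, 0.3, 0.0]
grip_width: 0.0427
grasp_force: 0.0
t 8.0 p [0.4459 0.4187 0.1704] yaw 0.194 w 0.0427 F [-0.   0.3  0. ] 0.0
   (0.4442, 0.42, 0.024, 0.196) [-1, -2, 146] [0.0, -0.0, -0.002]
```

View pics/w2.png

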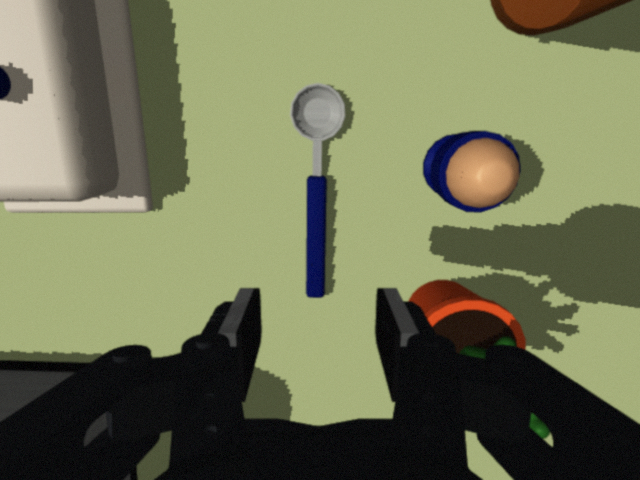

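The navy-handled spoon is centred (x≈316) and aligned, and the pot on the right is clear. I grip it.

```bash
python3 -m handwheel '{"targets":[[[-1,-2,50,0,0,0,0.5],[-1,-2,100,0,0,0,0.5],[-1,-2,135,0,0,0,0.5],[-1,-2,146,0,0,0,0.5],[-1,-2,146,0,0,0,0.5],[-1,-2,146,0,0,0,0],[-1,-2,146,0,0,0,0],[-1,-2,146,0,0,0,0],[-1,-2,146,0,0,0,0],[-1,-2,146,0,0,0,0],[-1,-2,130,0,0,0,0],[-1,-2,80,0,0,0,0],[-1,-2,20,0,0,0,0],[-1,-2,0,0,0,0,0],[-1,-2,0,0,0,0,0],[-1,-2,0,0,0,0,0]]]}'; python3 - <<'E'
from h import *
plan((.505,-.134,.17,.035),(.505,-.134,.028,.035))
E
```

```text
t: 10.05
eef_pos: [0.4427, 0.4206, 0.168]
orientation: [[0.981, 0.195, -0.003], [0.195, -0.981, -0.002], [-0.004, 0.001, -1.0]]
contact_force: [0.3, -0.1, -1.3]
grip_width: 0.0115
grasp_force: 59.1
t 10.05 p [0.4427 0.4206 0.168 ] yaw 0.196 w 0.0115 F [ 0.3 -0.1 -1.3] 59.1
   (0.505, -0.134, 0.17, 0.035) [-47, 556, -1] [0.002, 0.004, 0.161]
   (0.505, -0.134, 0.028, 0.035) [-46, 556, 141] [0.002, 0.004, 0.161]
```

```bash
python3 -m handwheel '{"targets":[[[-47,556,0,0,0,0.161,0],[-47,556,0,0,0,0.161,0],[-47,556,0,0,0,0.161,0],[-47,556,0,0,0,0.161,0],[-47,556,0,0,0,0.161,0],[-47,556,0,0,0,0.161,0],[-47,556,0,0,0,0.161,0],[-47,556,0,0,0,0.161,0],[-47,556,0,0,0,0.161,0],[-47,556,0,0,0,0.161,0],[-47,556,0,0,0,0.161,0],[-47,556,0,0,0,0.161,0],[-47,556,0,0,0,0.161,0],[-47,556,0,0,0,0.161,0]]]}'; python3 - <<'E'
from h import *
plan((.505,-.134,.028,.035))
E
```

```text
t: 11.8
eef_pos: [0.5061, -0.1324, 0.1703]
orientation: [[0.999, 0.036, 0.0], [0.036, -0.999, -0.0], [0.0, 0.0, -1.0]]
contact_force: [0.6, 1.0, -0.2]
grip_width: 0.0117
grasp_force: 59.2
t 11.8 p [ 0.5061 -0.1324  0.1703] yaw 0.036 w 0.0117 F [ 0.6  1.  -0.2] 59.2
   (0.505, -0.134, 0.028, 0.035) [-1, 2, 142] [0.0, -0.0, 0.001]
```

Place the spoon, then raise up and open fully on the way to the salt.

```bash
python3 -m handwheel '{"targets":[[[-1,2,50,0,0,0,0],[-1,2,100,0,0,0,0],[-1,2,130,0,0,0,0],[-1,2,138,0,0,0,0],[-1,2,142,0,0,0,0],[-1,2,142,0,0,0,0],[-1,2,142,0,0,0,0.35],[-1,2,142,0,0,0,0.35],[-1,2,142,0,0,0,0.35],[-1,2,120,0,0,0,0.35],[-1,2,70,0,0,0,0.35],[-1,2,10,0,0,0,0.35],[-1,2,0,0,0,0,0.8],[-1,2,0,0,0,0,0.8],[-1,2,0,0,0,0,0.8]]]}'; python3 - <<'E'
from h import *
plan((.607,-.317,.17,.035),(.607,-.317,.045,.035))
E
```

```text
t: 13.68
eef_pos: [0.504, -0.1346, 0.1682]
orientation: [[0.999, 0.035, -0.003], [0.035, -0.999, 0.002], [-0.003, -0.002, -1.0]]
contact_force: [-1.0, -0.2, -0.2]
grip_width: 0.0682
grasp_force: 0.0
t 13.68 p [ 0.504  -0.1346  0.1682] yaw 0.035 w 0.0682 F [-1.  -0.2 -0.2] 0.0
   (0.607, -0.317, 0.17, 0.035) [97, 186, -2] [-0.002, 0.003, -0.0]
   (0.607, -0.317, 0.045, 0.035) [97, 186, 123] [-0.002, 0.003, -0.0]
```

```bash
python3 -m handwheel '{"targets":[[[97,186,0,0,0,0,0.8],[97,186,0,0,0,0,0.8],[97,186,0,0,0,0,0.8],[97,186,0,0,0,0,0.8],[97,186,0,0,0,0,0.8],[97,186,0,0,0,0,0.8],[97,186,0,0,0,0,0.8]]]}'; python3 - <<'E'
from h import *
plan((.607,-.317,.045,.035));d=snap('wrist');t=snap('top')
o=np.vstack([cv2.resize(d['img'],(400,300)),cv2.resize(t['img'][140:320,210:450],(400,300))])
cv2.imwrite('pics/w3.png',cv2.cvtColor(o,cv2.COLOR_RGB2BGR))
E
```

```text
t: 14.55
eef_pos: [0.6081, -0.3163, 0.1699]
orientation: [[0.999, 0.036, -0.001], [0.036, -0.999, 0.001], [-0.001, -0.001, -1.0]]
contact_force: [-0.6, -0.1, -0.4]
grip_width: 0.0683
grasp_force: 0.0
t 14.55 p [ 0.6081 -0.3163  0.1699] yaw 0.036 w 0.0683 F [-0.6 -0.1 -0.4] 0.0
   (0.607, -0.317, 0.045, 0.035) [-1, 1, 125] [-0.001, 0.001, 0.001]
```

View pics/w3.png

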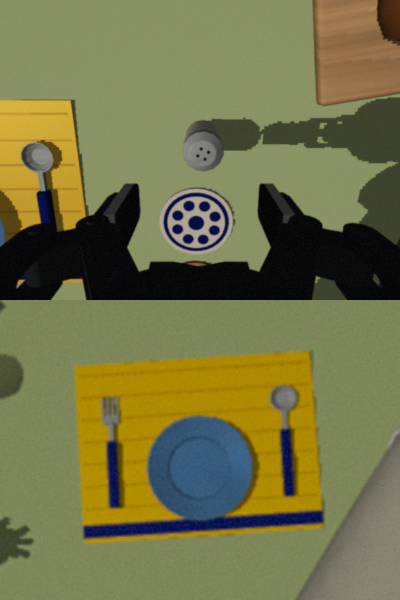

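The fork and spoon lie parallel on either side of the plate, handles towards the stripe, and the salt is centred between the fingers. I grip the salt.

```bash
python3 -m handwheel '{"targets":[[[-1,1,50,0,0,0,0.8],[-1,1,90,0,0,0,0.8],[-1,1,115,0,0,0,0.8],[-1,1,125,0,0,0,0.8],[-1,1,125,0,0,0,0.8],[-1,1,125,0,0,0,0],[-1,1,125,0,0,0,0],[-1,1,125,0,0,0,0],[-1,1,125,0,0,0,0],[-1,1,125,0,0,0,0],[-1,1,125,0,0,0,0],[-1,1,110,0,0,0,0],[-1,1,60,0,0,0,0],[-1,1,10,0,0,0,0],[-1,1,0,0,0,0,0],[-1,1,0,0,0,0,0],[-1,1,0,0,0,0,0]]]}'; python3 - <<'E'
from h import *
plan((.601,-.0155,.17,.035),(.601,-.0155,.049,.035))
E
```

```text
t: 16.77
eef_pos: [0.6064, -0.3178, 0.1676]
orientation: [[0.999, 0.035, -0.004], [0.035, -0.999, 0.003], [-0.003, -0.003, -1.0]]
contact_force: [-0.4, -0.6, -1.1]
grip_width: 0.0363
grasp_force: 60.0
t 16.77 p [ 0.6064 -0.3178  0.1676] yaw 0.035 w 0.0363 F [-0.4 -0.6 -1.1] 60.0
   (0.601, -0.0155, 0.17, 0.035) [5, -302, -2] [-0.003, 0.003, -0.0]
   (0.601, -0.0155, 0.049, 0.035) [6, -302, 119] [-0.003, 0.003, -0.0]
```

```bash
python3 -m handwheel '{"targets":[[[5,-302,0,0,0,0,0],[5,-302,0,0,0,0,0],[5,-302,0,0,0,0,0],[5,-302,0,0,0,0,0],[5,-302,0,0,0,0,0],[5,-302,0,0,0,0,0],[5,-302,0,0,0,0,0],[5,-302,0,0,0,0,0],[5,-302,0,0,0,0,0],[5,-302,0,0,0,0,0]]]}'; python3 - <<'E'
from h import *
plan((.601,-.0155,.049,.035))
E
```

```text
t: 18.02
eef_pos: [0.6021, -0.0175, 0.1703]
orientation: [[0.999, 0.034, 0.0], [0.034, -0.999, -0.0], [0.0, 0.0, -1.0]]
contact_force: [-0.3, -0.2, -1.2]
grip_width: 0.0363
grasp_force: 60.4
t 18.02 p [ 0.6021 -0.0175  0.1703] yaw 0.034 w 0.0363 F [-0.3 -0.2 -1.2] 60.4
   (0.601, -0.0155, 0.049, 0.035) [-1, -2, 121] [0.0, -0.0, -0.001]
```

```bash
python3 -m handwheel '{"targets":[[[-1,-2,50,0,0,0,0],[-1,-2,95,0,0,0,0],[-1,-2,112,0,0,0,0],[-1,-2,118,0,0,0,0],[-1,-2,121,0,0,0,0],[-1,-2,121,0,0,0,0],[-1,-2,121,0,0,0,0],[-1,-2,121,0,0,0,0.7],[-1,-2,121,0,0,0,0.7],[-1,-2,121,0,0,0,0.7],[-1,-2,100,0,0,0,0.7],[-1,-2,50,0,0,0,0.8],[-1,-2,0,0,0,0,0.9],[-1,-2,-10,0,0,0,1],[-1,-2,-10,0,0,0,1],[-1,-2,-10,0,0,0,1]]]}'; python3 - <<'E'
from h import *
plan((.5005,.332,.18,.035),(.5005,.332,.038,.035))
E
```

```text
t: 20.02
eef_pos: [0.5999, -0.0145, 0.1787]
orientation: [[0.999, 0.035, -0.003], [0.035, -0.999, 0.001], [-0.003, -0.001, -1.0]]
contact_force: [0.1, -0.9, -0.9]
grip_width: 0.0854
grasp_force: 0.0
t 20.02 p [ 0.5999 -0.0145  0.1787] yaw 0.035 w 0.0854 F [ 0.1 -0.9 -0.9] 0.0
   (0.5005, 0.332, 0.18, 0.035) [-87, -350, -1] [-0.001, 0.003, -0.0]
   (0.5005, 0.332, 0.038, 0.035) [-87, -350, 141] [-0.001, 0.003, -0.0]
```

```bash
python3 -m handwheel '{"targets":[[[-87,-350,0,0,0,0,0.9],[-87,-350,0,0,0,0,0.9],[-87,-350,0,0,0,0,0.9],[-87,-350,0,0,0,0,0.9],[-87,-350,0,0,0,0,0.9],[-87,-350,0,0,0,0,0.9],[-87,-350,0,0,0,0,0.9],[-87,-350,0,0,0,0,0.9],[-87,-350,0,0,0,0,0.9],[-87,-350,0,0,0,0,0.9],[-87,-350,0,0,0,0,0.9]]]}'; python3 - <<'E'
from h import *
plan((.5005,.332,.040,.035));d=snap('wrist');t=snap('top')
o=np.vstack([cv2.resize(d['img'],(400,300)),cv2.resize(t['img'][140:320,210:450],(400,300))])
cv2.imwrite('pics/w4.png',cv2.cvtColor(o,cv2.COLOR_RGB2BGR))
E
```

```text
t: 21.4
eef_pos: [0.5022, 0.3313, 0.1803]
orientation: [[0.999, 0.034, 0.0], [0.034, -0.999, 0.0], [0.0, -0.0, -1.0]]
contact_force: [-0.1, 0.2, -0.0]
grip_width: 0.0766
grasp_force: 0.0
t 21.4 p [0.5022 0.3313 0.1803] yaw 0.034 w 0.0766 F [-0.1  0.2 -0. ] 0.0
   (0.5005, 0.332, 0.04, 0.035) [-2, -1, 140] [-0.0, -0.0, -0.001]
```

View pics/w4.png

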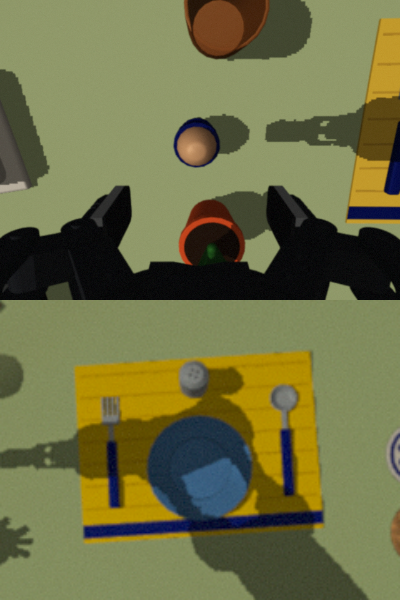

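The salt stands upright behind the plate, and the egg cup is centred between the fingers. I grip the egg cup.

```bash
python3 -m handwheel '{"targets":[[[-2,-1,50,0,0,0,0.9],[-2,-1,100,0,0,0,0.9],[-2,-1,130,0,0,0,0.9],[-2,-1,140,0,0,0,0.9],[-2,-1,140,0,0,0,0.9],[-2,-1,140,0,0,0,0],[-2,-1,140,0,0,0,0],[-2,-1,140,0,0,0,0],[-2,-1,140,0,0,0,0],[-2,-1,140,0,0,0,0],[-2,-1,140,0,0,0,0],[-2,-1,125,0,0,0,0],[-2,-1,70,0,0,0,0],[-2,-1,10,0,0,0,0],[-2,-1,0,0,0,0,0],[-2,-1,0,0,0,0,0],[-2,-1,0,0,0,0,0]]]}'; python3 - <<'E'
from h import *
plan((.490,-.0195,.18,.035))
E
```

```text
t: 23.62
eef_pos: [0.4984, 0.3323, 0.1778]
orientation: [[0.999, 0.035, -0.004], [0.035, -0.999, -0.002], [-0.004, 0.002, -1.0]]
contact_force: [0.7, 1.0, -2.7]
grip_width: 0.0457
grasp_force: 62.0
t 23.62 p [0.4984 0.3323 0.1778] yaw 0.035 w 0.0457 F [ 0.7  1.  -2.7] 62.0
   (0.49, -0.0195, 0.18, 0.035) [-21, 351, -2] [0.002, 0.004, -0.0]
```

```bash
python3 -m handwheel '{"targets":[[[-21,351,0,0,0,0,0],[-21,351,0,0,0,0,0],[-21,351,0,0,0,0,0],[-21,351,0,0,0,0,0],[-21,351,0,0,0,0,0],[-21,351,0,0,0,0,0],[-21,351,0,0,0,0,0],[-21,351,0,0,0,0,0],[-21,351,0,0,0,0,0],[-21,351,0,0,0,0,0],[-21,351,0,0,0,0,0]]]}'; python3 - <<'E'
from h import *
plan((.490,-.0195,.049,.035))
t=snap('top');s=snap('side')
o=np.vstack([cv2.resize(t['img'][140:320,210:450],(400,300)),cv2.resize(s['img'][130:310,230:470],(400,300))])
cv2.imwrite('pics/c5.png',cv2.cvtColor(o,cv2.COLOR_RGB2BGR))
E
```

```text
t: 25.0
eef_pos: [0.4911, -0.018, 0.1802]
orientation: [[0.999, 0.036, -0.0], [0.036, -0.999, 0.0], [-0.0, -0.0, -1.0]]
contact_force: [0.4, -0.5, -1.4]
grip_width: 0.0461
grasp_force: 62.3
t 25.0 p [ 0.4911 -0.018   0.1802] yaw 0.036 w 0.0461 F [ 0.4 -0.5 -1.4] 62.3
   (0.49, -0.0195, 0.049, 0.035) [-1, 1, 131] [-0.0, 0.0, 0.001]
```

View pics/c5.png

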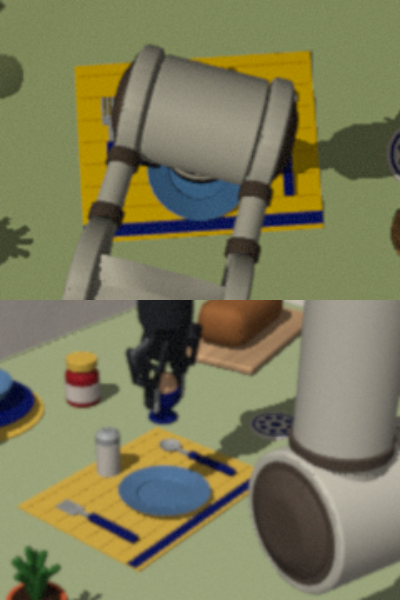

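The egg cup hangs upright over the plate. I lower it and release.

```bash
python3 -m handwheel '{"targets":[[[-1,1,50,0,0,0,0],[-1,1,95,0,0,0,0],[-1,1,118,0,0,0,0],[-1,1,126,0,0,0,0],[-1,1,129,0,0,0,0],[-1,1,131,0,0,0,0],[-1,1,131,0,0,0,0],[-1,1,131,0,0,0,0],[-1,1,131,0,0,0,0.8],[-1,1,131,0,0,0,0.8],[-1,1,131,0,0,0,0.8],[-1,1,120,0,0,0,0.8],[-1,1,80,0,0,0,0.9],[-1,1,20,0,0,0,1],[-1,1,-10,0,0,0,1],[-1,1,-10,0,0,0,1],[-1,1,-10,0,0,0,1],[-1,1,-10,0,0,0,1]]]}'; python3 - <<'E'
from h import *
plan((.622,.315,.19,.035))
E
```

```text
t: 27.35
eef_pos: [0.4891, -0.0193, 0.1887]
orientation: [[0.999, 0.035, -0.003], [0.035, -0.999, 0.001], [-0.003, -0.001, -1.0]]
contact_force: [0.6, -0.2, -0.2]
grip_width: 0.0852
grasp_force: 0.0
t 27.35 p [ 0.4891 -0.0193  0.1887] yaw 0.035 w 0.0852 F [ 0.6 -0.2 -0.2] 0.0
   (0.622, 0.315, 0.19, 0.035) [144, -330, -1] [-0.001, 0.003, -0.0]
```

```bash
python3 -m handwheel '{"targets":[[[144,-330,0,0,0,0,1],[144,-330,0,0,0,0,1],[144,-330,0,0,0,0,1],[144,-330,0,0,0,0,1],[144,-330,0,0,0,0,1],[144,-330,0,0,0,0,1],[144,-330,0,0,0,0,1],[144,-330,0,0,0,0,1],[144,-330,0,0,0,0,1],[144,-330,0,0,0,0,1],[144,-330,0,0,0,0,1]]]}'; python3 - <<'E'
from h import *
plan((.622,.315,.06,.035));d=snap('wrist');t=snap('top')
o=np.vstack([cv2.resize(d['img'],(400,300)),cv2.resize(t['img'][140:320,210:450],(400,300))])
cv2.imwrite('pics/w6.png',cv2.cvtColor(o,cv2.COLOR_RGB2BGR))
E
```

```text
t: 28.72
eef_pos: [0.6226, 0.3145, 0.1906]
orientation: [[0.999, 0.034, 0.0], [0.034, -0.999, 0.0], [0.0, -0.0, -1.0]]
contact_force: [0.1, -0.1, -0.2]
grip_width: 0.085
grasp_force: 0.0
t 28.73 p [0.6226 0.3145 0.1906] yaw 0.034 w 0.085 F [ 0.1 -0.1 -0.2] 0.0
   (0.622, 0.315, 0.06, 0.035) [-1, 0, 131] [-0.0, -0.0, -0.001]
```

View pics/w6.png

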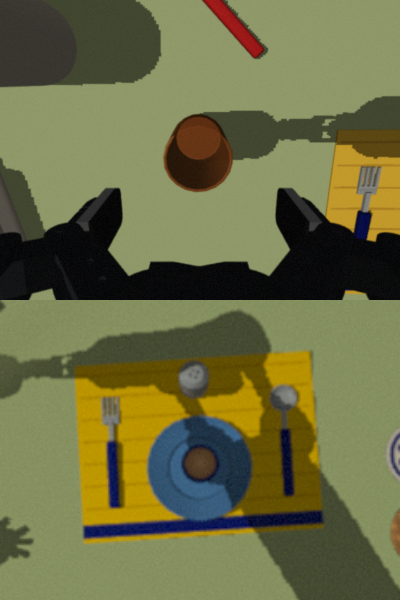

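The egg cup stands centred on the plate. The glass rim at (198,152) is centred between the fingers, so I grip the glass.

```bash
python3 -m handwheel '{"targets":[[[-1,0,40,0,0,0,1],[-1,0,80,0,0,0,1],[-1,0,115,0,0,0,1],[-1,0,131,0,0,0,1],[-1,0,131,0,0,0,1],[-1,0,131,0,0,0,0],[-1,0,131,0,0,0,0],[-1,0,131,0,0,0,0],[-1,0,131,0,0,0,0],[-1,0,131,0,0,0,0],[-1,0,115,0,0,0,0],[-1,0,60,0,0,0,0],[-1,0,0,0,0,0,0],[-1,0,-20,0,0,0,0],[-1,0,-20,0,0,0,0],[-1,0,-20,0,0,0,0],[-1,0,-20,0,0,0,0]]]}'; python3 - <<'E'
from h import *
plan((.62,-.1,.21,.035),(.501,-.316,.21,.035))
E
```

```text
t: 30.95
eef_pos: [0.6201, 0.3147, 0.2069]
orientation: [[0.999, 0.035, -0.005], [0.035, -0.999, -0.002], [-0.005, 0.001, -1.0]]
contact_force: [-0.7, 0.1, -2.3]
grip_width: 0.0615
grasp_force: 65.3
t 30.95 p [0.6201 0.3147 0.2069] yaw 0.035 w 0.0615 F [-0.7  0.1 -2.3] 65.3
   (0.62, -0.1, 0.21, 0.035) [-15, 414, -2] [0.001, 0.005, -0.0]
   (0.501, -0.316, 0.21, 0.035) [-141, 626, -1] [0.001, 0.005, -0.0]
```

```bash
python3 -m handwheel '{"targets":[[[-141,626,0,0,0,0,0],[-141,626,0,0,0,0,0],[-141,626,0,0,0,0,0],[-141,626,0,0,0,0,0],[-141,626,0,0,0,0,0],[-141,626,0,0,0,0,0],[-141,626,0,0,0,0,0],[-141,626,0,0,0,0,0],[-141,626,0,0,0,0,0],[-141,626,0,0,0,0,0],[-141,626,0,0,0,0,0],[-141,626,0,0,0,0,0],[-141,626,0,0,0,0,0],[-141,626,0,0,0,0,0],[-141,626,0,0,0,0,0],[-141,626,0,0,0,0,0]]]}'; python3 - <<'E'
from h import *
plan((.501,-.316,.065,.035))
E
```

```text
t: 32.95
eef_pos: [0.5027, -0.3149, 0.2104]
orientation: [[0.999, 0.036, 0.0], [0.036, -0.999, -0.0], [0.0, 0.0, -1.0]]
contact_force: [-1.0, 0.0, -2.5]
grip_width: 0.0617
grasp_force: 65.8
t 32.95 p [ 0.5027 -0.3149  0.2104] yaw 0.036 w 0.0617 F [-1.   0.  -2.5] 65.8
   (0.501, -0.316, 0.065, 0.035) [-2, 1, 145] [0.0, -0.0, 0.001]
```

```bash
python3 -m handwheel '{"targets":[[[-2,1,50,0,0,0,0],[-2,1,100,0,0,0,0],[-2,1,132,0,0,0,0],[-2,1,140,0,0,0,0],[-2,1,143,0,0,0,0],[-2,1,145,0,0,0,0],[-2,1,145,0,0,0,0],[-2,1,145,0,0,0,0],[-2,1,145,0,0,0,1],[-2,1,145,0,0,0,1],[-2,1,145,0,0,0,1],[-2,1,145,0,0,0,1],[-2,1,125,0,0,0,1],[-2,1,80,0,0,0,1],[-2,1,20,0,0,0,1],[-2,1,-30,0,0,0,1],[-2,1,-30,0,0,0,1]]]}'; python3 -m handwheel '{"targets":[[[-150,180,-30,0,0,0,1],[-150,180,-30,0,0,0,1],[-150,180,-30,0,0,0,1],[-150,180,-30,0,0,0,1],[-150,180,-30,0,0,0,1],[-150,180,-30,0,0,0,1],[-150,180,-30,0,0,0,1],[-150,180,-30,0,0,0,1]]]}'; python3 - <<'E'
from h import *
plan();t=snap('top','t9.png');s=snap('side')
o=np.vstack([cv2.resize(t['img'][130:310,140:500],(600,300)),cv2.resize(s['img'][120:345,200:470],(360,300))[:,:].repeat(1,0) if 0 else cv2.resize(s['img'][120:345,180:630],(600,300))])
cv2.imwrite('pics/c9.png',cv2.cvtColor(o,cv2.COLOR_RGB2BGR))
E
```

```text
t: 35.08
eef_pos: [0.5028, -0.3186, 0.2479]
orientation: [[0.999, 0.035, 0.009], [0.035, -0.999, -0.009], [0.009, 0.009, -1.0]]
contact_force: [-0.7, 0.0, 0.3]
grip_width: 0.0852
grasp_force: 0.0
t: 36.08
eef_pos: [0.3576, -0.5006, 0.2702]
orientation: [[0.999, 0.036, -0.0], [0.036, -0.999, 0.0], [-0.0, -0.0, -1.0]]
contact_force: [-0.2, -0.2, 0.1]
grip_width: 0.0854
grasp_force: 0.0
t 36.08 p [ 0.3576 -0.5006  0.2702] yaw 0.036 w 0.0854 F [-0.2 -0.2  0.1] 0.0
```

View pics/c9.png

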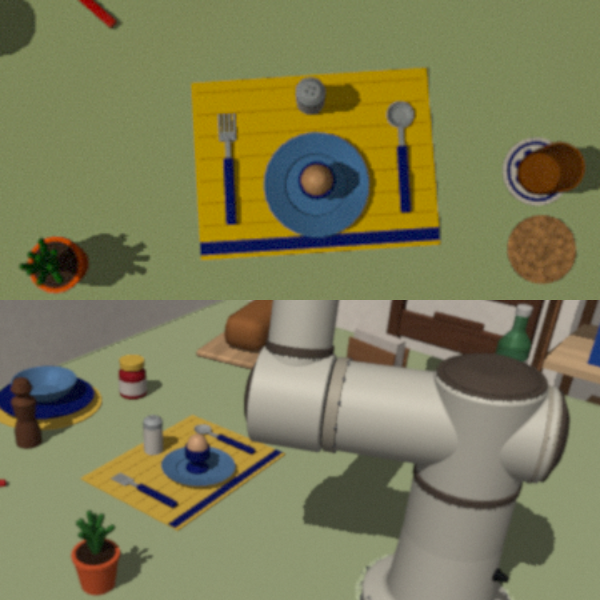

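Everything stands or lies as asked, and the plate and plant look undisturbed. I make one numeric check before handing in.

```bash
python3 - <<'E'
from h import *
d=pickle.load(open('pics/top0.png.pkl','rb'));d2=pickle.load(open('pics/t9.png.pkl','rb'));im=d2['img'];hsv=cv2.cvtColor(im,cv2.COLOR_RGB2HSV)
def mask(b,lo,hi):
    x0,y0,x1,y1=b;m=np.zeros(im.shape[:2],np.uint8);m[y0:y1,x0:x1]=cv2.inRange(hsv,lo,hi)[y0:y1,x0:x1];return m
M=np.array([.521,-.018]);A=np.array([[np.cos(.035),np.sin(.035)],[-np.sin(.035),np.cos(.035)]])
m=mask((445,205,500,256),(5,120,20),(20,255,255));c=max(cv2.findContours(m,0,1)[0],key=cv2.contourArea);(cx,cy),(a,b),ang=cv2.fitEllipse(c);print('glass blob',cx,cy,'->z.05',onz(d2,(cx,cy),.053),'coaster .501,-.316')
m=mask((290,200,372,280),(95,80,60),(115,240,255));c=max(cv2.findContours(m,0,2)[0],key=cv2.contourArea);e=cv2.fitEllipse(cv2.convexHull(c));print('plate',onz(d2,e[0],.015))
m=mask((310,215,350,262),(5,60,80),(18,200,255));ys,xs=np.nonzero(m);print('egg',onz(d2,(xs.mean(),ys.mean()),.063))
for n,b in(('fork',(268,195,290,270)),('spoon',(372,195,392,262))):
    m=mask(b,(105,140,30),(130,255,255));ys,xs=np.nonzero(m);X=(onz(d2,np.c_[xs,ys],.013)[:,:2]-M)@A.T;u=np.linalg.svd(X-X.mean(0))[2][0];print(n,'mat x,y',X.mean(0)+[.03,0],u[1]/u[0])
print('salt mat',(onz(d2,(310/1.6667+140,93/1.6667+130),.077)[0,:2]-M)@A.T)
E
```

```text
glass blob 471.1554870605469 231.07908630371094 ->z.05 [[ 0.4988738  -0.32172271  0.053     ]] coaster .501,-.316
plate [[ 0.48671876 -0.01967362  0.015     ]]
egg [[ 0.49284615 -0.0166883   0.063     ]]
fork mat x,y [-0.00216087  0.115215  ] -0.010606994355169602
spoon mat x,y [-4.72174058e-05 -1.16336389e-01] -0.009517306712349433
salt mat [0.07941997 0.00082905]
```

```bash
python3 -c "
from h import *
print(bot.close_job())"
```

```text
the job is handed in; nothing more can be done
None
```

The breakfast place is laid and the job is handed in at about 36 s of the 128 s allowed; in the last camera check every item was within its limits, with the plate and plant left standing in place, but no verdict came back.

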